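Stand the tipped plug gauge back up behind its guard

TASK

One plug gauge has tipped over in the storage lane behind the clear sliding guard. Slide the guard fully open, stand that gauge upright, right way up like its neighbours, on the empty ring mark in the row, and slide the guard fully shut again. Leave the other gauges standing where they are and do not disturb the loose pinion and ring beside the lane.

Things in the scene. Friction and masses are not known exactly. Their poses are not given: they have to be found in the camera images.
- gauge_lane: Fixed lane: aluminium plate 300 mm long (x), 124 wide (y), top 10 mm above the bench, 3 mm lips on its long edges (60 mm off the middle), 40 mm fences at both ends. Origin under the plate's middle at bench height; x along the lane, away from the robot, y across it, to the robot's left. Along its left, at y = +76 mm, an 8 mm high guard rail from x = -108 to +288 mm, with 24 mm end stops.
- place1 (a point): Centre of the first ring mark (43 mm dark circle on the plate), nearest the robot, at the plate's top, x = -112 mm in the lane; always occupied by a standing gauge. Axes parallel to the lane's.
- place2 (a point): Centre of the second ring mark, x = -37 mm in the lane. Either this or place3 is empty, with the tipped gauge lying over it.
- place3 (a point): Centre of the third ring mark, x = +37 mm in the lane. Either this or place2 is empty, with the tipped gauge lying over it.
- place4 (a point): Centre of the fourth ring mark, farthest from the robot, x = +112 mm in the lane; always occupied by a standing gauge.
- tipped_gauge: The black plug gauge lying across the lane: a round bar 100 mm long, 28 mm in diameter (treat as a plain cylinder; the slightly slimmer end is the top), about 0.26 kg. Origin mid-length on its axis (14 mm above the plate lying, 50 mm upright); its z axis runs along the bar from foot to top. Lying, its top points roughly along +y of the lane, toward the guard.
- gauge_a: A like plug gauge standing in the lane, origin mid-length on its axis, z from foot to top.
- gauge_b: A like plug gauge standing in the lane, origin mid-length on its axis, z from foot to top.
- gauge_c: A like plug gauge standing in the lane, origin mid-length on its axis, z from foot to top.
- guard (a joint): Slide of the guard: a clear upright panel in an aluminium frame, 150 mm long, 8 mm thick, top 120 mm above the bench, 76 mm to the left (+y) of the lane's middle line. 0 = fully shut (beside the two middle places), 0.22 m = fully open, slid along the lane's +x, away from the robot. Friction about 2 N; it stays where it is left.
- guard_knob (a point): Grip on top of the guard, 62 mm from the guard's middle toward the robot: an upright black round knob, 20 mm in diameter, from 123 to 160 mm above the bench; this point is on its axis, 140 mm above the bench. It moves with the guard. Axes parallel to the lane's.
- dark_pinion: Loose dark pinion, 58 mm in diameter, 50 mm high, standing on the bench to the left of the guard. Bystander. Origin under its centre.
- ring_gauge: Loose ring gauge, 60 mm in diameter, 18 mm high, lying on the bench to the left of the guard. Bystander. Origin under its centre.
Things that resemble listed ones, but are neither listed nor needed, are in the scene too. What is shaped like the gauge_c but turquoise or yellow is not meant.

How it is judged:
On the way, in this order (a step that is already met when the one before it is completed fails the run):
1. the guard is slid fully open (at least 0.195 of its 0.22 m) while the tipped gauge still lies in the lane (value of joint guard above 0.195 m and angle between tipped_gauge's own z axis and vertical above 1.2 rad), for 0.2 s.
2. with the guard still open, the gauge stands upright on the empty mark (angle between tipped_gauge's own z axis and vertical below 0.1 rad and (horizontal distance between tipped_gauge and place2 below 0.015 m or horizontal distance between tipped_gauge and place3 below 0.015 m) and height (world z) of tipped_gauge below 0.068 m and value of joint guard above 0.17 m), for 0.3 s.
At the end, for the whole second after the job is handed in: The formerly tipped gauge stands on the plate right way up (within 0.1 rad of vertical), its axis within 15 mm of the centre of the empty ring mark, at rest; the other three gauges stand (within 0.1 rad) within 20 mm of where they stood; the guard is shut to within 12 mm (angle between each of tipped_gauge, gauge_a, gauge_b, gauge_c's own z axis and vertical below 0.1 rad and (horizontal distance between tipped_gauge and place2 below 0.015 m or horizontal distance between tipped_gauge and place3 below 0.015 m) and height (world z) of tipped_gauge below 0.068 m and distance of each of gauge_a, gauge_b, gauge_c from where it was at the start of the episode below 0.02 m and value of joint guard below 0.012 m and linear speed of tipped_gauge below 0.02 m/s); the robot touches nothing.
It fails at once if another gauge is knocked over (angle between any of gauge_a, gauge_b, gauge_c's own z axis and vertical above 0.5 rad).
It fails at once if the pinion or the ring beside the lane is moved by more than 20 mm (distance of any of dark_pinion, ring_gauge from where it was at the start of the episode above 0.02 m).
It also fails if it takes over 64 s, if anything falls off the work surface, if the arm or the gripper's body presses on something with over 40 N, if the wrist force passes 120 N, or if a joint passes its speed limit or range.

ROBOT

A 6-joint arm with a two-finger parallel gripper is mounted at the origin on a cart in front of the work surface, level with it; the furniture and walls round the work are solid. World frame = base frame: x ahead of the robot, y to its left, z up, the work surface at z = 0. Lengths are in m, angles in rad, forces in N, time in s.
With the tool pointing down it reaches from about 0.35 to 1 m from the base axis. Payload 7.1 kg.
Tool frame: the origin (TCP) lies midway between the tips of the shut fingers; the grasp point (between the pads) lies 19 mm behind it (manip.grip_point_offset is the distance from the TCP to the grasp point, in m); z points along the fingers, y is the line along which they close (so a half turn about z gives the same grasp; the last joint's range is limited). The gripper opens to 85 mm and grips with 20 to 120 N. Pads are 22 mm wide; open, the fingers measure 114 mm over their backs; the gripper's body (76 mm by 85 mm) begins 54 mm behind the grasp point. The pads swing forward as they close: fully open they stand 13 mm farther back than shut.
Start: joints at [1.168, 0.423, 1.63, -0, 1.089, -0.019], TCP at [0.234, 0.58, 0.231] pointing down, gripper open.
Joint ranges: [-3, 3], [-0.9, 2.11], [0.09, 2.58], [-1.31, 4.45], [0.11, 2.69], [-2.54, 2.54]. Speed limits (rad/s): [2.39, 2.39, 3.01, 3.14, 3.14, 3.14].

INTERFACE

Orientations are given as a rotation vector (axis times angle).
In Python, from bench import manip gives the robot as it stands.
- The arm moves only by the tool servo_tool, never from a script. Its argument "series" is a list of rows, each a list of 7 numbers: the opening, from -1 (shut) to 1 (fully open), then the shift along the tool's x, y, z in m, then the turn, a rotation vector about the tool's x, y, z in rad. In form: [[hand, x, y, z, wx, wy, wz], ...]. A call has 1 to 20 rows; each row shifts and turns the commanded pose from where the row before left it, along the tool's axes as they then stand; what a row does not reach is not made up. A row lasts 1/8 s, in which the tool goes at most 62.5 mm and 10.7 degrees, less where a joint would pass 70% of its speed; a pose out of reach is approached as far as the arm can. A call is refused whole if a number of a shift passes 0.0625 or a number of a turn 0.188, either way. A call with a gripper value outside its range is refused whole. The fingers move at their own pace and stop on an object; "force" is the grip in N (left out, the last holds). Time passes only in rows, so rows that do not move let the fingers close. It gives the time, the measured TCP pose, the force, the opening and the grip force at its end, in the units of the state.
- manip.sense(): the state, without advancing time (a new reading comes with each control period).
- manip.grab_frame(name): name is "scene" or "side" or "wrist"; returns a dict with "image" (480x640x3 uint8, red, green, blue), "fx", "fy", "cx", "cy" (pixels), "dist_coeffs" ([k1, k2, p1, p2, k3] as OpenCV has them; the pictures are not rectified), "T" (4x4, takes a point from camera to world coordinates). Camera axes: x right, y down, z forward; pixel columns grow to the right and rows downward; lengths in m; the calibration is good to about 2 mm. A picture is of the moment at which its call begins. There is no depth.
- manip.close_job(): hands the job in; it is judged then, once.
The state is a dict: "clock": time; "joint_pos": joint angles; "qvel": joint speeds; "joint_efforts": joint torques, N m; "eef_pos": TCP position; "tool_rot": TCP orientation; "wrist_force": force on the tool from outside, world axes, zero at the start; "torque": the same for the moment, N m; "finger_gap": finger opening in m; "grip_force": force on a finger pad.
Only numpy, scipy, OpenCV 4.12 (cv2) and the standard library are available. Lean on these libraries where they do the work, as an engineer would, in place of code of your own. Each camera call takes 0.05 s, during which the arm holds its last target. There are 200 camera calls.

## Working session

There is one attempt and no reset: what is moved stays moved. The work goes in short steps, Python scripts to look and compute and a tool call to move; the robot and the scene stay as the last step left them, time stands still between calls to the robot, and variables do not carry over. Pictures are saved under pics/ and viewed, at most 10 in all, crops included, and the job is handed in when it is done.

Besides the shell and the picture viewer there is one more tool, called after "Request:" by a JSON object that holds its "name" and its "arguments", one argument or row to a line. servo_tool: Moves the arm, as the interface text tells. Its arguments: {"type":"object","properties":{"series":{"type":"array"},"force":{"type":"number"}},"required":["series"]}

```bash
mkdir -p pics; cat > h.py <<'E'
import numpy as np, cv2
from bench import manip
def ray(f,u,v):
    K=np.array([[f["fx"],0,f["cx"]],[0,f["fy"],f["cy"]],[0,0,1]])
    p=cv2.undistortPoints(np.array([[[u,v]]],float),K,np.array(f["dist_coeffs"],float))[0,0]
    T=np.array(f["T"]); return T[:3,3],T[:3,:3]@np.array([p[0],p[1],1])
def onz(f,u,v,z):
    o,d=ray(f,u,v); return o+d*(z-o[2])/d[2]
def proj(f,P):
    K=np.array([[f["fx"],0,f["cx"]],[0,f["fy"],f["cy"]],[0,0,1]])
    T=np.linalg.inv(np.array(f["T"])); r,_=cv2.Rodrigues(T[:3,:3])
    return cv2.projectPoints(np.array(P,float).reshape(-1,3),r,T[:3,3],K,np.array(f["dist_coeffs"],float))[0][:,0]
E
python3 - <<'E'
from h import *
import pickle
for n in ["scene","side"]:
    f=manip.grab_frame(n); cv2.imwrite(f"pics/{n}0.png",f["image"][:,:,::-1]); pickle.dump(f,open(f"{n}0.pkl","wb"))
    print(n,np.round(np.array(f["T"]),3).tolist(),f["fx"])
print(manip.sense(), manip.grip_point_offset)
E
```

```text
scene [[0.779, -0.382, 0.497, 0.133], [-0.626, -0.5, 0.598, -0.332], [0.02, -0.777, -0.629, 0.647], [0.0, 0.0, 0.0, 1.0]] 567.0055576776981
side [[-0.971, -0.116, 0.208, 0.35], [-0.238, 0.476, -0.847, 0.987], [-0.001, -0.872, -0.49, 0.569], [0.0, 0.0, 0.0, 1.0]] 560.4399168914183
{'clock': 0.1, 'joint_pos': array([ 1.16797041e+00,  4.23798975e-01,  1.63059960e+00, -1.74552854e-05,
        1.08858315e+00, -1.90135596e-02]), 'qvel': array([-1.69132159e-03, -8.61320230e-04, -2.30886653e-03, -3.19515427e-06,
       -1.49007336e-04, -1.13025449e-03]), 'joint_efforts': array([-6.16673969e-05, -5.58425546e+01, -2.82445103e+01, -5.63637593e-05,
        2.91335658e-03, -2.20878394e-05]), 'eef_pos': array([0.23383487, 0.57908665, 0.23060733]), 'tool_rot': array([-5.99132093e-01, -3.08365179e+00,  2.13849602e-03]), 'wrist_force': array([ 0.4131098 , -0.25093783, -0.46317715]), 'torque': array([-0.03368932,  0.02765661, -0.00181845]), 'grip_force': 0.0, 'finger_gap': 0.08550508979814575} 0.0187
```

View pics/scene0.png

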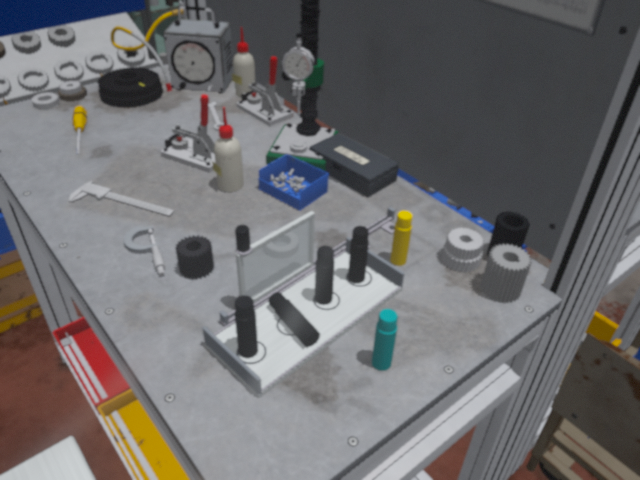

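View pics/side0.png

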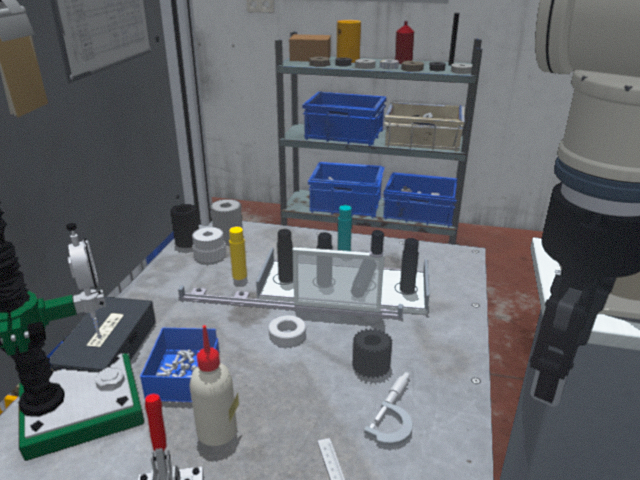

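The scene picture shows the tipped gauge at (293,318), lying over place2. Standing gauges are at (246,325), (325,275) and (358,255), and the knob is at (243,238). Possible mix-ups:
- **Turquoise (384,340) and yellow (401,238):** gauge-shaped, but excluded by the task.
- **Standing black gauges:** upright, so not the tipped one.
- **Knob (243,238):** black and round, but it sits on the guard.

I choose (293,318) and will check it in a close crop.

```bash
python3 - <<'E'
from h import *
import pickle
f=pickle.load(open("scene0.pkl","rb")); im=f["image"][:,:,::-1]
c=cv2.resize(im[205:395,195:410],None,fx=3.7,fy=3.1,interpolation=cv2.INTER_CUBIC); cv2.imwrite("pics/c1.png",c[:600,:800])
for n in ["scene","side"]:
    f=pickle.load(open(n+"0.pkl","rb")); im=f["image"]
    m=(im.max(2)<60).astype(np.uint8)
    k,l,s,ce=cv2.connectedComponentsWithStats(m)
    for i in range(1,k):
        if 60<s[i,4]<3000:
            cs,_=cv2.findContours((l==i).astype(np.uint8),0,2)
            (a,b),(w,h),t=cv2.minAreaRect(cs[0]); 
            if 150<ce[i][0]<440 and ce[i][1]>190: print(n,s[i],np.round(cv2.boxPoints(cv2.minAreaRect(cs[0]))).tolist())
E
```

```text
scene [237 226  12  25 239] [[236.0, 227.0], [247.0, 226.0], [249.0, 249.0], [238.0, 250.0]]
scene [348 228  19  54 768] [[348.0, 281.0], [351.0, 227.0], [368.0, 228.0], [364.0, 282.0]]
scene [186 240  16  11 121] [[184.0, 244.0], [197.0, 238.0], [202.0, 247.0], [189.0, 253.0]]
scene [178 248  35  30 687] [[177.0, 252.0], [210.0, 248.0], [213.0, 275.0], [181.0, 279.0]]
scene [320 279  11  24 131] [[320.0, 301.0], [327.0, 278.0], [335.0, 281.0], [328.0, 304.0]]
scene [270 294  12  20 122] [[268.0, 299.0], [277.0, 293.0], [287.0, 307.0], [278.0, 314.0]]
scene [236 297  20  59 905] [[234.0, 298.0], [252.0, 296.0], [256.0, 355.0], [239.0, 356.0]]
scene [304 332  13  13 100] [[302.0, 339.0], [314.0, 330.0], [319.0, 337.0], [307.0, 346.0]]
side [278 230  14  52 599] [[278.0, 230.0], [291.0, 230.0], [291.0, 281.0], [278.0, 281.0]]
side [372 230  12  24 203] [[372.0, 230.0], [383.0, 230.0], [383.0, 253.0], [372.0, 253.0]]
side [318 233  14  16 160] [[318.0, 247.0], [319.0, 233.0], [332.0, 234.0], [331.0, 248.0]]
side [401 239  17  51 466] [[400.0, 289.0], [405.0, 238.0], [419.0, 240.0], [413.0, 290.0]]
side [354 355  32  21 247] [[354.0, 355.0], [385.0, 355.0], [385.0, 375.0], [354.0, 375.0]]
```

View pics/c1.png

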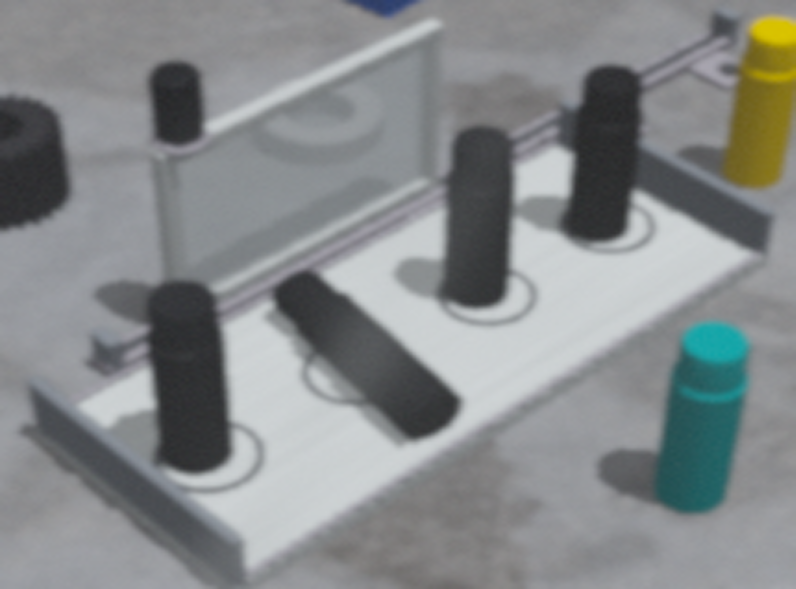

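The crop confirms it. The black bar lies over the second ring, with its slim end (crop 297,283) toward the guard and its foot at crop (430,418). The ring marks are clear; next I measure the lane from them.

```bash
cat >> h.py <<'E'
from scipy.optimize import least_squares
def circ(P,r):
    return least_squares(lambda c:np.hypot(*(P-c).T)-r,P.mean(0)).x
E
python3 - <<'E'
from h import *
import pickle
f=pickle.load(open("scene0.pkl","rb")); g=pickle.load(open("side0.pkl","rb"))
c=lambda a:(195+(a[0]+.5)/3.7-.5,205+(a[1]+.5)/3.1-.5)
R={1:[(262,453),(250,430),(205,490),(235,481)],2:[(303,372),(312,352),(340,404),(310,390),(365,400)],3:[(536,297),(488,324),(441,296),(520,315),(455,317),(525,278)],4:[(655,228),(612,251),(640,205),(645,242)]}
C={}
for k,p in R.items():
    P=np.array([onz(f,*c(a),.01)[:2] for a in p]); C[k]=circ(P,.0215); print(k,C[k].round(4),(np.hypot(*(P-C[k]).T)*1e3).round(1))
A=np.array([C[k] for k in (1,2,3,4)]); X=np.array([-.112,-.037,.037,.112])
d=(A*X[:,None]).sum(0)/(X@X); yaw=np.arctan2(d[1],d[0]); o=A.mean(0)
print("lane",o.round(4),"yaw",yaw.round(4),"scale",np.hypot(*d))
ex=np.array([np.cos(yaw),np.sin(yaw)]);ey=np.array([-ex[1],ex[0]])
def L(p): q=p[:2]-o; return np.array([q@ex,q@ey]).round(4)
for n,a in [("foot",(430,418)),("mid",(368,350)),("top",(300,285))]:
    p=onz(f,*c(a),.024); print(n,p.round(4),L(p))
for n,fr,uv in [("knob scene",f,(242.5,238)),("knob side",g,(377.5,241.5))]:
    p=onz(fr,*uv,.1415); print(n,p.round(4),L(p))
for n,a in [("g1",(181,300)),("g3",(480,142)),("g4",(611,80))]:
    p=onz(f,*c(a),.11); print(n,p.round(4),L(p))
print("pinion",L(onz(f,195,243,.05)),"ring",L(onz(g,287,327,.018)))
def W(x,y): return o+ex*x+ey*y
print("knob nominal",W(-.062,.076),"p2",W(-.037,0))
E
```

```text
1 [0.3958 0.1255] [22.1 21.1 21.7 20.9]
2 [0.4716 0.1304] [21.  20.9 22.5 22.1 19.8]
3 [0.546  0.1376] [21.2 21.6 19.2 20.6 21.6 19.9]
4 [0.6208 0.1447] [21.6 21.3 21.3 21.5]
lane [0.5085 0.1345] yaw 0.0863 scale 1.0082226743782934
foot [0.4691 0.0789 0.024 ] [-0.0441 -0.052 ]
mid [0.4754 0.1268 0.024 ] [-0.0336 -0.0049]
top [0.4792 0.1784 0.024 ] [-0.0255  0.0463]
knob scene [0.4438 0.2036 0.1415] [-0.0586  0.0744]
knob side [0.4409 0.2024 0.1415] [-0.0615  0.0734]
g1 [0.393  0.1265 0.11  ] [-0.1158  0.0019]
g3 [0.5418 0.1411 0.11  ] [0.0337 0.0037]
g4 [0.6141 0.1444 0.11  ] [0.106  0.0007]
pinion [-0.059   0.2078] ring [0.0722 0.1552]
knob nominal [0.4402218 0.2049117] p2 [0.47167894 0.13134916]
```

Request:
{"name": "servo_tool", "arguments": {
  "series": [
    [1,0,0,0,0,0,0.18],
    [1,0,0,0,0,0,0.18],
    [1,0,0,0,0,0,0.18],
    [1,0,0,0,0,0,0.18],
    [1,0,0,0,0,0,0.18],
    [1,0,0,0,0,0,0.18],
    [1,0,0,0,0,0,0.02],
    [1,-0.039,0.0175,0,0,0,0],
    [1,-0.039,0.0175,0,0,0,0],
    [1,-0.039,0.0175,0,0,0,0],
    [1,-0.039,0.0175,0,0,0,0],
    [1,-0.039,0.0175,0,0,0,0],
    [1,-0.039,0.0175,0,0,0,0],
    [1,-0.039,0.0175,0,0,0,0],
    [1,-0.039,0.0175,0,0,0,0],
    [1,-0.039,0.0175,0,0,0,0],
    [1,-0.039,0.0175,0,0,0,0],
    [1,0,0,0,0,0,0]
  ],
  "force": 30
}}

```text
clock: 2.35
eef_pos: [0.4432, 0.2042, 0.2313]
tool_rot: [2.123, 2.315, -0.0]
wrist_force: [0.1, -0.1, 0.3]
finger_gap: 0.0855
grip_force: 0.0
```

```bash
python3 - <<'E'
from h import *
import pickle
s=manip.sense(); R,_=cv2.Rodrigues(s["tool_rot"]); print(s["eef_pos"],R.round(3),s["joint_pos"].round(2))
f=manip.grab_frame("wrist"); cv2.imwrite("pics/w1.png",f["image"][:,:,::-1]); pickle.dump(f,open("w1.pkl","wb"))
print(proj(f,[[.4415,.2035,.16],[.4415,.2035,.123]]))
g=pickle.load(open("scene0.pkl","rb"));print("turq",onz(g,382.8,363,0),onz(g,387,316,.1))
E
```

```text
[0.44317238 0.20421406 0.23130314] [[-0.086  0.996  0.   ]
 [ 0.996  0.086 -0.   ]
 [-0.     0.    -1.   ]] [ 0.41  0.22  1.93 -0.    0.99  0.32]
[[314.37125741 262.22744108]
 [314.67012399 240.30949108]]
turq [ 0.53599389 -0.00155882  0.        ] [ 0.5310914  -0.00101032  0.1       ]
```

View pics/w1.png

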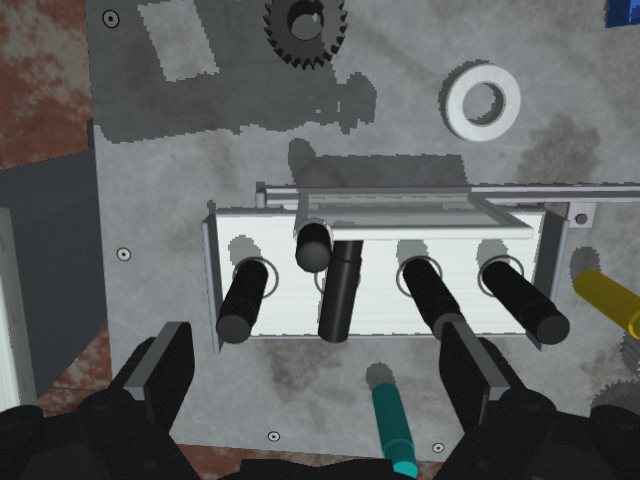

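The wrist view shows the knob top at (314,256), midway between the fingers and close to the prediction. The pinion (305,20) and ring (482,102) are clear. I'll descend and grip.

Request:
{"name": "servo_tool", "arguments": {
  "series": [
    [1,0.001,-0.0015,0.025,0,0,0],
    [1,0,0,0.025,0,0,0],
    [1,0,0,0.025,0,0,0],
    [1,0,0,0.02,0,0,0],
    [1,0,0,0.007,0,0,0],
    [-1,0,0,0,0,0,0],
    [-1,0,0,0,0,0,0],
    [-1,0,0,0,0,0,0],
    [-1,0,0,0,0,0,0],
    [-1,0,0,0,0,0,0],
    [-1,0,0,0,0,0,0],
    [-1,0,0,0,0,0,0]
  ],
  "force": 30
}}

```text
clock: 3.9
eef_pos: [0.4411, 0.2072, 0.13]
tool_rot: [2.123, 2.316, 0.002]
wrist_force: [-1.8, -0.4, 6.4]
finger_gap: 0.0189
grip_force: 29.3
```

Request:
{"name": "servo_tool", "arguments": {
  "series": [
    [-1,0,0.01,0,0,0,0],
    [-1,0,0.02,0,0,0,0],
    [-1,0,0.02,0,0,0,0],
    [-1,0,0.02,0,0,0,0],
    [-1,0,0.02,0,0,0,0],
    [-1,0,0.02,0,0,0,0],
    [-1,0,0.02,0,0,0,0],
    [-1,0,0.02,0,0,0,0],
    [-1,0,0.02,0,0,0,0],
    [-1,0,0.02,0,0,0,0],
    [-1,0,0.016,0,0,0,0],
    [-1,0,0.008,0,0,0,0],
    [-1,0,0.004,0,0,0,0],
    [-1,0,0,0,0,0,0],
    [-1,0,0,0,0,0,0],
    [-1,0,0,0,0,0,0]
  ]
}}

```text
clock: 5.9
eef_pos: [0.636, 0.2254, 0.1292]
tool_rot: [-2.103, -2.293, 0.056]
wrist_force: [-80.7, -1.3, 58.4]
finger_gap: 0.0189
grip_force: 55.4
```

Wrist force is high, so I back off before looking.

Request:
{"name": "servo_tool", "arguments": {
  "series": [
    [-1,0,-0.012,0,0,0,0],
    [-1,0,-0.01,0,0,0,0],
    [-1,0,0,0,0,0,0]
  ]
}}

```text
clock: 6.28
eef_pos: [0.6348, 0.2254, 0.1299]
tool_rot: [-2.122, -2.315, -0.001]
wrist_force: [-1.7, 7.0, 2.3]
finger_gap: 0.0189
grip_force: 30.3
```

```bash
python3 - <<'E'
from h import *
import pickle
s=manip.sense(); print(s["eef_pos"],s["tool_rot"],s["wrist_force"],s["joint_pos"].round(2),s["torque"])
f=manip.grab_frame("scene"); cv2.imwrite("pics/s2.png",cv2.resize(f["image"][60:360,180:500,::-1],None,fx=2,fy=2))
E
```

```text
[0.6347908  0.22542606 0.12986471] [-2.12153419e+00 -2.31470779e+00 -1.31979212e-03] [-1.72487317  6.97705399  2.27400118] [0.32 0.61 1.58 0.   0.96 0.23] [ 0.77983315  0.67816439 -0.05157806]
```

View pics/s2.png

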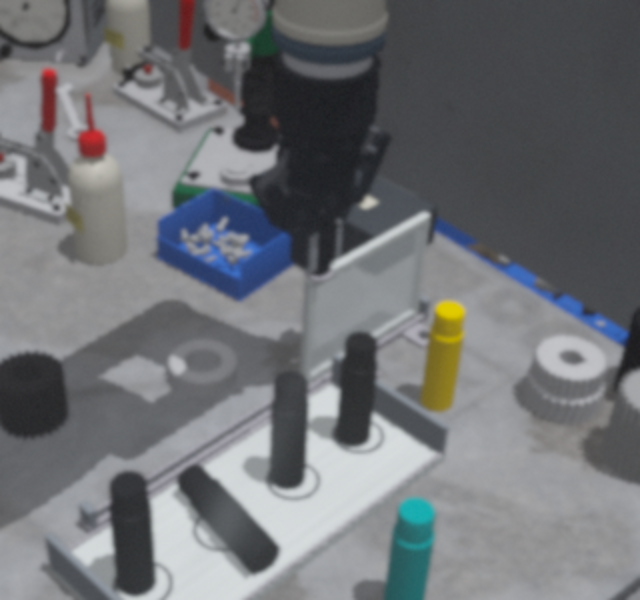

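```bash
python3 - <<'E'
from h import *
import pickle
f=manip.grab_frame("side"); cv2.imwrite("pics/s3.png",f["image"][:,:450,::-1][150:450]); pickle.dump(f,open("s3.pkl","wb"))
cv2.imwrite("pics/s3.png",cv2.resize(f["image"][180:430,:400,::-1],None,fx=2,fy=2))
g=pickle.load(open("scene0.pkl","rb"))
for n,a,z in [("stand base",(300,150),.01),("case near",(355,180),0),("case right",(396,178),.03),("bin",(295,203),0)]: print(n,onz(g,*a,z).round(3))
o=np.array([.5085,.1345]);ex=np.array([.9963,.0861]);ey=np.array([-.0861,.9963])
for x,y,z in [(.288,.076,.024),(.295,.076,.12),(.295,.076,.01),(.145,.076,.12),(.158,.076,.16)]:
  p=[*(o+ex*x+ey*y),z]; print((x,y,z),(proj(f,p)-[0,180])*2)
E
```

```text
stand base [0.789 0.521 0.01 ]
case near [0.817 0.371 0.   ]
case right [0.855 0.295 0.03 ]
bin [0.67  0.382 0.   ]
(0.288, 0.076, 0.024) [[353.01018066 211.81659513]]
(0.295, 0.076, 0.12) [[331.25229326 116.02551514]]
(0.295, 0.076, 0.01) [[347.4676009  224.28366926]]
(0.145, 0.076, 0.12) [[503.48760794 129.06661289]]
(0.158, 0.076, 0.16) [[485.14513358  84.81490711]]
```

View pics/s3.png

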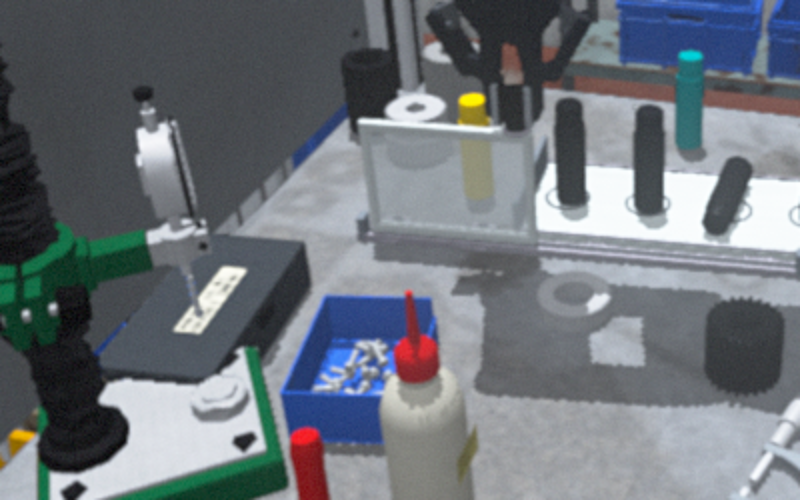

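```bash
python3 - <<'E'
from h import *
import pickle
g=pickle.load(open("scene0.pkl","rb")); f=pickle.load(open("s3.pkl","rb"))
o=np.array([.5085,.1345]);ex=np.array([.9963,.0861]);ey=np.array([-.0861,.9963])
def L(p): q=p[:2]-o; return np.array([q@ex,q@ey]).round(4)
c=lambda a:(195+a[0]/3.7,205+a[1]/3.1)
for n,a,z in [("trail0",c((157,152)),.12),("lead0",c((440,22)),.12),("trail1",(180+308/2,60+280/2),.12),("lead1",(180+430/2,60+213/2),.12),("nearstop",c((97,332)),.024),("farstop",c((727,18)),.024),("knobbase0",c((180,146)),.123)]: print(n,L(onz(g,*a,z)))
for n,a,z in [("lead1s",(362,122),.12),("trail1s",(537,132),.12),("stop s",(363,216),.024),("gauge4 top",(570,102),.11),("gauge3",(650,110),.11)]: print(n,L(onz(f,a[0]/2,a[1]/2+180,z)))
s=manip.sense(); print(s["eef_pos"],L(s["eef_pos"]),s["wrist_force"])
E
```

```text
trail0 [-0.0705  0.0727]
lead0 [0.0771 0.0717]
trail1 [0.123  0.0735]
lead1 [0.2727 0.0728]
nearstop [-0.1058  0.0765]
farstop [0.2755 0.0701]
knobbase0 [-0.0635  0.0672]
lead1s [0.2654 0.0822]
trail1s [0.1164 0.0767]
stop s [0.2768 0.0811]
gauge4 top [0.1044 0.0013]
gauge3 [0.0323 0.0055]
[0.63548057 0.22550875 0.12987119] [0.1343 0.0797] [-1.90075271  6.70372096  3.91663915]
```

Request:
{"name": "servo_tool", "arguments": {
  "series": [
    [-1,0.003,0,0,0,0,0],
    [-1,0,0.004,0,0,0,0],
    [-1,0,0.004,0,0,0,0],
    [-1,0,0,0,0,0,0],
    [-1,0,0,0,0,0,0]
  ]
}}

```text
clock: 7.0
eef_pos: [0.6359, 0.2256, 0.1297]
tool_rot: [-2.117, -2.309, 0.023]
wrist_force: [-31.4, -7.8, 28.3]
finger_gap: 0.0193
grip_force: 35.1
```

Request:
{"name": "servo_tool", "arguments": {
  "series": [
    [-1,0,-0.007,0,0,0,0],
    [-1,0,0,0,0,0,0],
    [1,0,0,0,0,0,0],
    [1,0,0,0,0,0,0],
    [1,0,0,0,0,0,0],
    [1,0,0,0,0,0,0],
    [1,0,0,-0.03,0,0,0],
    [1,0,0,-0.04,0,0,0],
    [1,0,0,-0.04,0,0,0],
    [1,0,0,0,0,0,0]
  ]
}}

```text
clock: 8.25
eef_pos: [0.6388, 0.228, 0.2434]
tool_rot: [2.12, 2.313, 0.01]
wrist_force: [0.1, 0.7, 0.4]
finger_gap: 0.0855
grip_force: 0.0
```

```bash
python3 - <<'E'
from h import *
import pickle
f=manip.grab_frame("wrist"); cv2.imwrite("pics/w2.png",f["image"][:,:,::-1]); pickle.dump(f,open("w2.pkl","wb"))
s=manip.sense(); print(s["eef_pos"],s["tool_rot"],s["wrist_force"])
E
```

```text
[0.63743834 0.22754113 0.24104879] [2.12149589 2.31490316 0.00460279] [-0.10559625 -0.31553792 -0.33347096]
```

View pics/w2.png

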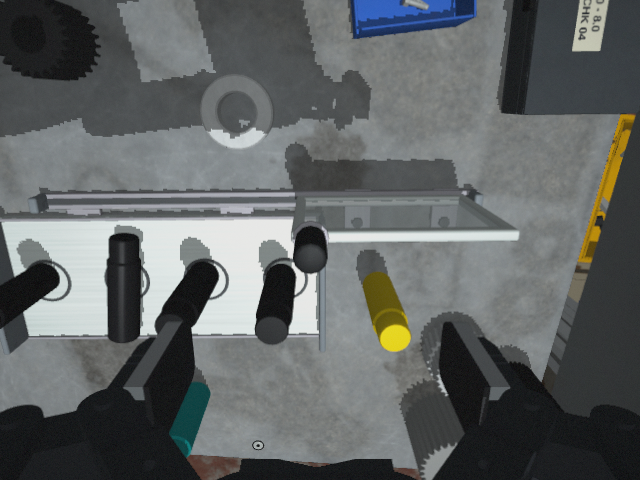

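The wrist view shows the guard panel (293–518) with its foot near the far stop (478,197), and the knob at (311,250). I'll quantify the joint from the two wrist views.

```bash
python3 - <<'E'
from h import *
import pickle
o=np.array([.5085,.1345]);ex=np.array([.9963,.0861]);ey=np.array([-.0861,.9963])
def L(p): q=p[:2]-o; return np.array([q@ex,q@ey]).round(4)
w1=pickle.load(open("w1.pkl","rb"));w2=pickle.load(open("w2.pkl","rb"))
pts={1:[("knob",(314,257),.16),("r1",(255,279),.01),("r3",(419,277),.01),("r4",(502,276),.01),("nstop",(261,194),.024),("trail",(300,236),.12),("lead",(532,232),.12),("fence0",(216,350),.0),("g1top",(234,328),.11),("g4top",(552,326),.11)],
2:[("knob",(311,257),.16),("r1",(50,281),.01),("r3",(205,279),.01),("r4",(287,277),.01),("nstop",(38,201),.024),("fstop",(474,191),.024),("trail",(296,235),.12),("lead",(518,235),.12),("g4top",(272,329),.11),("railL",(48,197),.008),("railR",(470,191),.008)]}
for k,f in ((1,w1),(2,w2)):
    for n,a,z in pts[k]: print(k,n,L(onz(f,*a,z)))
im=w2["image"]; print(im[180:215:3,440:500:3].mean(2).astype(int))
E
```

```text
1 knob [-0.061   0.0775]
1 r1 [-0.116  -0.0002]
1 r3 [0.0341 0.0018]
1 r4 [0.1101 0.0028]
1 nstop [-0.1055  0.082 ]
1 trail [-0.0699  0.0763]
1 lead [0.0732 0.079 ]
1 fence0 [-0.16   -0.0816]
1 g1top [-0.1167  0.0064]
1 g4top [0.1032 0.0079]
2 knob [0.1347 0.0799]
2 r1 [-1.137e-01  1.000e-04]
2 r3 [0.0335 0.0021]
2 r4 [0.111 0.004]
2 nstop [-0.1004  0.0808]
2 fstop [0.2733 0.0892]
2 trail [0.1248 0.0802]
2 lead [0.269 0.08 ]
2 g4top [0.106  0.0059]
2 railL [-0.1012  0.0808]
2 railR [0.2758 0.0859]
[[ 81  79  78  78  80  82 140 139 140 134 135 133 130 123 117 119 124 123
  117 121]
 [ 80  80  78  77  80  85 141 140 127 121 124 134 123 115 111 117 121 120
  116 119]
 [ 80  83  80  81  83  86 110 138  81  82  79 124 123 115 116 120 122 121
  122 121]
 [ 87  86  88  88  90  87  83  71  71  70  65  64 107 116 116 122 124 121
  120 124]
 [ 98  98  97  99  98  98  99 113 175 100  57  59  58 100 126 127 122 123
  124 130]
 [ 89  88  89  89  89  89  90  92 112  64  56  54 110 123 118 126 132 132
  132 133]
 [127 125 125 126 126 128 118  87  88  90  62  54 134 145 130 139 136 137
  143 134]
 [136 139 138 136 137 139 123  93  84  89  90  82 140 143 131 146 138 142
  141 136]
 [124 123 122 122 121 123 115  93  92  86  84  89  90 127 134 143 142 138
  139 139]
 [125 124 123 122 122 122 110 104  96  95  92  82  86  88  98 141 140 138
  140 136]
 [124 127 124 123 122 120 108 108 107  98  93  93  85  85  88  90 124 143
  140 142]
 [124 125 124 124 122 121 108 106 105 106 103  94  93  90  83  86  91  94
  138 141]]
```

The guard has moved 0.196 m and its foot sits against the far stop, so it is fully open. Next, over the gauge.

Request:
{"name": "servo_tool", "arguments": {
  "series": [
    [0.2,-0.011,-0.021,0,0,0,0],
    [0.2,-0.011,-0.021,0,0,0,0],
    [0.2,-0.011,-0.021,0,0,0,0],
    [0.2,-0.011,-0.021,0,0,0,0],
    [0.2,-0.011,-0.021,0,0,0,0],
    [0.2,-0.011,-0.021,0,0,0,0],
    [0.2,-0.011,-0.021,0,0,0,0],
    [0.2,-0.01,-0.021,0,0,0,0],
    [0.2,0,0,0,0,0,0],
    [0.2,0,0,0,0,0,0]
  ]
}}

```text
clock: 9.55
eef_pos: [0.4772, 0.1261, 0.2389]
tool_rot: [-2.123, -2.316, 0.0]
wrist_force: [-0.3, -0.0, 0.4]
finger_gap: 0.0511
grip_force: 0.0
```

```bash
python3 - <<'E'
from h import *
import pickle
f=manip.grab_frame("wrist"); cv2.imwrite("pics/w3.png",f["image"][:,:,::-1]); pickle.dump(f,open("w3.pkl","wb"))
s=manip.sense(); print(s["eef_pos"],s["tool_rot"],s["joint_pos"].round(2))
m=(f["image"].max(2)<70).astype(np.uint8); k,l,st,ce=cv2.connectedComponentsWithStats(m)
for i in range(1,k):
    if st[i,4]>800: print(st[i],ce[i].round(),np.round(cv2.boxPoints(cv2.minAreaRect(np.argwhere(l==i)[:,::-1].astype(np.float32)))).tolist())
E
```

```text
[0.47741825 0.12619834 0.23900742] [-2.12265343e+00 -2.31597466e+00 -5.37233387e-06] [0.23 0.22 1.91 0.   1.01 0.15]
[ 494   35   93   53 2928] [535.  69.] [[494.0, 35.0], [586.0, 35.0], [586.0, 87.0], [494.0, 87.0]]
[ 592   74   48   61 1677] [619.  96.] [[592.0, 74.0], [639.0, 74.0], [639.0, 134.0], [592.0, 134.0]]
[ 224   90  141   18 1036] [293.  98.] [[224.0, 90.0], [364.0, 90.0], [364.0, 107.0], [224.0, 107.0]]
[ 457  114   88  149 4881] [509. 191.] [[446.0, 186.0], [534.0, 107.0], [604.0, 185.0], [517.0, 264.0]]
[    0   116    74   232 13393] [ 31. 223.] [[0.0, 347.0], [0.0, 116.0], [73.0, 116.0], [73.0, 347.0]]
[ 165  116   69  149 3703] [194. 192.] [[165.0, 116.0], [231.0, 114.0], [236.0, 262.0], [170.0, 264.0]]
[ 287  133   46  122 3439] [309. 193.] [[285.0, 252.0], [299.0, 132.0], [334.0, 136.0], [320.0, 256.0]]
[ 374  165   59   61 1456] [396. 188.] [[365.0, 181.0], [396.0, 155.0], [433.0, 201.0], [402.0, 226.0]]
[ 346  305   38   60 1334] [362. 332.] [[338.0, 307.0], [369.0, 299.0], [384.0, 356.0], [353.0, 364.0]]
[    0   305   640   175 53108] [345. 420.] [[-0.0, 305.0], [639.0, 305.0], [639.0, 479.0], [0.0, 479.0]]
```

View pics/w3.png

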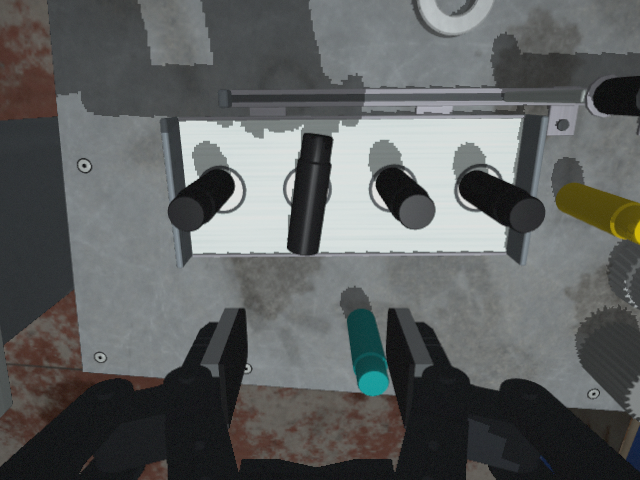

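```bash
python3 - <<'E'
from h import *
import pickle
f=pickle.load(open("w3.pkl","rb")); T=np.array(f["T"]); print(T.round(3))
P={n:onz(f,*a,z).round(4) for n,a,z in [("top",(317,134),.024),("foot",(304,254),.024),("r1",(221.5,190),.01),("r2",(307.5,188.5),.01),("r3",(392.5,188),.01),("r4",(480,188),.01),("g1top",(187,214),.11),("g3top",(416,211),.11),("turqtop",(373,384),.1),("turqfoot",(356,302),0)]}
for n,p in P.items(): print(n,p)
d=P["top"]-P["foot"]; print(np.hypot(*d[:2]),np.arctan2(d[1],d[0]),(P["top"]+P["foot"])/2)
r=np.array([P[k][:2] for k in("r1","r2","r3","r4")]); e=r[3]-r[0]; print("yaw",np.arctan2(e[1],e[0]),np.hypot(*e),"p2 fit",r.mean(0)+(-.037)*e/np.hypot(*e))
E
```

```text
[[ 0.996  0.083  0.026  0.47 ]
 [ 0.087 -0.946 -0.312  0.208]
 [-0.001  0.313 -0.95   0.381]
 [ 0.     0.     0.     1.   ]]
top [0.4722 0.1805 0.024 ]
foot [0.4697 0.0768 0.024 ]
r1 [0.3933 0.1247 0.01  ]
r2 [0.4681 0.1325 0.01  ]
r3 [0.5419 0.1394 0.01  ]
r4 [0.6181 0.1461 0.01  ]
g1top [0.3918 0.1293 0.11  ]
g3top [0.5397 0.1443 0.11  ]
turqtop [0.5311 0.0027 0.1   ]
turqfoot [0.5243 0.0226 0.    ]
0.10373013062750862 1.5466929918002077 [0.47095 0.12865 0.024  ]
yaw 0.09490972128945999 0.2258162970203878 p2 fit [0.46851652 0.13216861]
```

The view shows the bar lying from (317,134) at the top to (304,254) at the foot, with ring 2 centred at (307,188) and the other gauges standing. I'll turn to match the bar, pre-tilt a little and descend.

Request:
{"name": "servo_tool", "arguments": {
  "series": [
    [0.2,0.004,-0.005,0,0,0,0.12],
    [0.2,0,0,0.03,0,0,0],
    [0.2,0,0,0.03,0,0,0],
    [0.2,0,0,0.03,0,0,0],
    [0.2,0,0,0.03,0,0,0],
    [0.2,0,0,0.019,0,0,0],
    [0.2,0,0,0,0,-0.15,0],
    [0.2,0,0,0,0,-0.15,0],
    [0.2,0,0,0,0,0,0],
    [0.2,0,0,0,0,0,0]
  ]
}}

```text
clock: 10.85
eef_pos: [0.4713, 0.1298, 0.0998]
tool_rot: [2.096, 2.03, -0.316]
wrist_force: [0.2, -1.0, 0.2]
finger_gap: 0.0514
grip_force: 0.0
```

```bash
python3 - <<'E'
from h import *
s=manip.sense(); R,_=cv2.Rodrigues(s["tool_rot"]); print(s["eef_pos"],R.round(3).tolist(),s["joint_pos"].round(2))
print("d tool",R.T@(np.array([.4725,.1305,.014])-s["eef_pos"]))
E
```

```text
[0.47133195 0.12977984 0.09984835] [[0.03, 0.999, -0.011], [0.955, -0.032, -0.294], [-0.294, -0.001, -0.956]] [ 0.41  0.5   1.94 -0.36  0.87  0.69]
d tool [0.02593846 0.00124244 0.0818381 ]
```

Request:
{"name": "servo_tool", "arguments": {
  "series": [
    [0.2,0.0055,0.001,0.0175,0,0,0],
    [0.2,0.0055,0,0.0175,0,0,0],
    [0.2,0.0055,0,0.0175,0,0,0],
    [0.2,0.0055,0,0.0175,0,0,0],
    [0.2,0.004,0,0.012,0,0,0],
    [0.2,0,0,0,0,0,0],
    [-1,0,0,0,0,0,0],
    [-1,0,0,0,0,0,0],
    [-1,0,0,0,0,0,0],
    [-1,0,0,0,0,0,0],
    [-1,0,0,0,0,0,0],
    [-1,0,0,0,0,0,0]
  ],
  "force": 60
}}

```text
clock: 12.35
eef_pos: [0.4728, 0.1302, 0.0147]
tool_rot: [2.096, 2.028, -0.316]
wrist_force: [-1.7, 0.3, 6.1]
finger_gap: 0.0262
grip_force: 59.3
```

Request:
{"name": "servo_tool", "arguments": {
  "series": [
    [-1,-0.003,0,-0.01,0,0,0],
    [-1,-0.0085,0,-0.0275,0,0,0],
    [-1,-0.0085,0,-0.0275,0,0,0],
    [-1,-0.0085,0,-0.0275,0,0,0],
    [-1,-0.0085,0,-0.0275,0,0,0],
    [-1,-0.007,0,-0.0225,0,0,0],
    [-1,0,0,0,0,0.1,0],
    [-1,0,0,0,0,0.17,0],
    [-1,0,0,0,0,0.17,0],
    [-1,0,0,0,0,0.17,0],
    [-1,0,0,0,0,0.17,0],
    [-1,0,0,0,0,0.17,0],
    [-1,0,0,0,0,0.17,0],
    [-1,0,0,0,0,0.17,0],
    [-1,0,0,0,0,0.17,0],
    [-1,0,0,0,0,0.11,0],
    [-1,0,0,0,0,0,0],
    [-1,0,0,0,0,0,0],
    [-1,0,0,0,0,0,0]
  ]
}}

```text
clock: 14.72
eef_pos: [0.4727, 0.1304, 0.1643]
tool_rot: [-1.456, -1.412, -1.072]
wrist_force: [-0.3, -0.5, -3.0]
finger_gap: 0.0265
grip_force: 59.6
```

```bash
python3 - <<'E'
from h import *
import pickle
s=manip.sense(); R,_=cv2.Rodrigues(s["tool_rot"]); print(s["eef_pos"],R.round(3).tolist(),s["joint_pos"].round(2),s["wrist_force"],s["finger_gap"])
print("yaw -0.3:",R.T@np.array([0,0,-.3]))
for n in ("scene","side"):
    f=manip.grab_frame(n); pickle.dump(f,open(n+"4.pkl","wb")); cv2.imwrite(f"pics/{n}4.png",f["image"][:,:,::-1])
f=pickle.load(open("scene4.pkl","rb"));g=pickle.load(open("side4.pkl","rb"))
a=cv2.resize(f["image"][150:390,200:440,::-1],(400,400)); b=cv2.resize(g["image"][130:330,250:450,::-1],(400,400))
cv2.imwrite("pics/c4.png",np.hstack([a,b]))
E
```

```text
[0.47269525 0.1304007  0.16426991] [[0.008, 0.999, 0.031], [0.299, -0.032, 0.954], [0.954, 0.002, -0.299]] [-0.35  0.73  2.02  1.16  1.41 -1.2 ] [-0.28091166 -0.46095924 -2.96224079] 0.02647116333989461
yaw -0.3: [-0.28629321 -0.0005979   0.08964284]
```

View pics/c4.png

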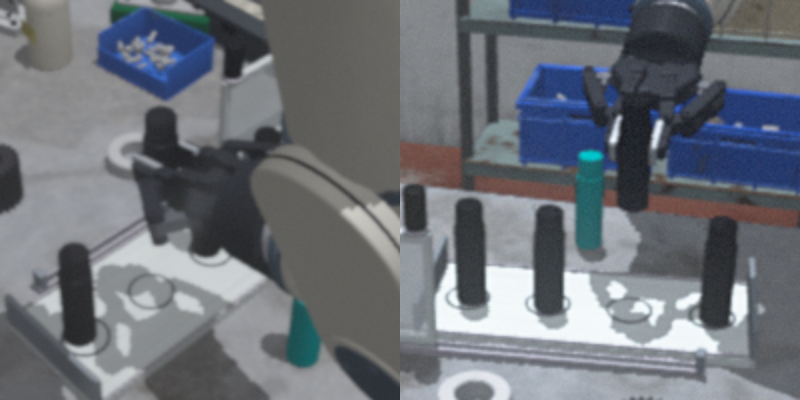

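The left panel shows the gauge held upright (160,150) with its slim end up, over the empty ring (150,292). The right panel shows it vertical at (632,150). I'll yaw the hand away from the turquoise bystander, which is under the wrist, then align.

Request:
{"name": "servo_tool", "arguments": {
  "series": [
    [-1,0,0,0,-0.127,0,0.04],
    [-1,0,0,0,-0.127,0,0.04],
    [-1,0,0,0,-0.127,0,0.04],
    [-1,0,0,0,0,0,0],
    [-1,0,0,0,0,0,0]
  ]
}}

```text
clock: 15.45
eef_pos: [0.4734, 0.1299, 0.1638]
tool_rot: [-1.781, -1.143, -1.312]
wrist_force: [0.0, -0.3, -1.8]
finger_gap: 0.0263
grip_force: 59.9
```

```bash
cat > chk.py <<'E'
from h import *
s=manip.sense(); R,_=cv2.Rodrigues(s["tool_rot"]); p=s["eef_pos"]
h=R[:2,2]/np.hypot(*R[:2,2]); bar=p[:2]-.0093*h
print(p,R.round(3).tolist(),s["joint_pos"].round(2),s["wrist_force"].round(1)); print("bar",bar)
t=np.array([*(p[:2]+np.array([.4695,.1315])-bar),.0617]); print("d tool xy",R.T@np.array([t[0]-p[0],t[1]-p[1],0]),"down 1:",R.T@[0,0,-1],"dz",p[2]-.0617)
E
python3 - <<'E'
import chk
from h import *
for n in ("scene","side"):
    f=manip.grab_frame(n); im=f["image"]
    c=proj(f,[[*chk.bar,chk.p[2]-.0517]])[0]; t=proj(f,[[*chk.bar,chk.p[2]-.03]])[0]
    print(n,"pred foot",c.round(1))
    for k in range(-22,12,3):
        r=int(c[1])+k; row=im[r,int(c[0])-30:int(c[0])+30].max(1); w=np.where(row<75)[0]; print(r,(w+int(c[0])-30).tolist()[:1],(w+int(c[0])-30).tolist()[-1:],len(w))
E
```

```text
[0.47342808 0.12993921 0.1638115 ] [[0.123, 0.909, 0.398], [0.27, -0.417, 0.868], [0.955, 0.001, -0.297]] [-0.39  0.7   2.25  1.55  1.27 -1.37] [ 0.  -0.3 -1.8]
bar [0.46954906 0.12148681]
d tool xy [ 0.0027009  -0.00421917  0.00867007] down 1: [-9.54838957e-01 -6.75653907e-04  2.97123055e-01] dz 0.10211150459396912
scene pred foot [292.7 277.7]
255 [] [] 0
258 [] [] 0
261 [] [] 0
264 [264] [264] 1
267 [265] [266] 2
270 [266] [267] 2
273 [267] [268] 2
276 [268] [269] 2
279 [269] [270] 2
282 [270] [289] 5
285 [271] [294] 9
288 [273] [302] 15
side pred foot [367.  232.9]
210 [361] [383] 18
213 [361] [372] 12
216 [361] [375] 15
219 [354] [375] 20
222 [358] [386] 26
225 [359] [387] 26
228 [360] [375] 16
231 [360] [374] 15
234 [362] [374] 13
237 [] [] 0
240 [] [] 0
243 [] [] 0
```

Request:
{"name": "servo_tool", "arguments": {
  "series": [
    [-1,0.0025,-0.004,0.0085,0,0,0],
    [-1,-0.017,0,0.0055,0,0,0],
    [-1,-0.017,0,0.0055,0,0,0],
    [-1,-0.017,0,0.005,0,0,0],
    [-1,-0.017,0,0.0055,0,0,0],
    [-1,-0.012,0,0.004,0,0,0],
    [-1,0,0,0,0,0,0],
    [-1,0,0,0,0,0,0]
  ]
}}

```text
clock: 16.55
eef_pos: [0.4727, 0.1406, 0.0797]
tool_rot: [-1.783, -1.14, -1.312]
wrist_force: [0.1, -0.3, -2.4]
finger_gap: 0.0264
grip_force: 59.9
```

```bash
python3 - <<'E'
import chk
from h import *
f=manip.grab_frame("side"); g=manip.grab_frame("scene")
c=proj(f,[[*chk.bar,chk.p[2]-.0517]])[0]; print("pred foot side",c)
A=f["image"][200:310,300:410,::-1]; B=g["image"][270:370,220:340,::-1]
cv2.imwrite("pics/c5.png",np.hstack([cv2.resize(A,(400,400),interpolation=2),cv2.resize(B,(400,400),interpolation=2)]))
E
```

```text
[0.47274479 0.14055738 0.07968199] [[0.126, 0.908, 0.4], [0.269, -0.419, 0.867], [0.955, -0.001, -0.297]] [-0.36  0.92  2.22  1.64  1.27 -1.56] [ 0.1 -0.3 -2.4]
bar [0.46885333 0.13211069]
d tool xy [-8.31261495e-05  8.42991525e-04 -2.71252178e-04] down 1: [-0.95489944  0.00138169  0.29692616] dz 0.017981986760343634
pred foot side [364.41179246 276.75751384]
```

View pics/c5.png

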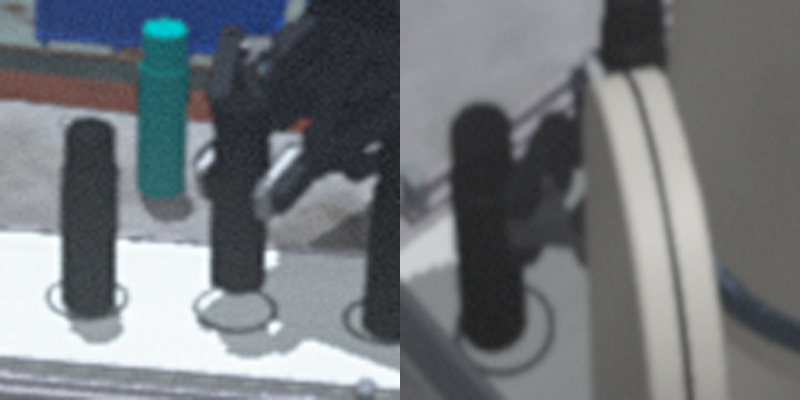

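The left panel shows the held gauge's foot at (238,290) just above ring 2, centred at (235,310). The turquoise one is clear. I'll lower it the rest of the way slowly.

Request:
{"name": "servo_tool", "arguments": {
  "series": [
    [-1,0.0005,0,0.002,0,0,0],
    [-1,-0.005,0,0.0015,0,0,0],
    [-1,-0.005,0,0.0015,0,0,0],
    [-1,-0.003,0,0.001,0,0,0],
    [-1,-0.001,0,0.0003,0,0,0],
    [-1,0,0,0,0,0,0],
    [-1,0,0,0,0,0,0]
  ]
}}

```text
clock: 17.52
eef_pos: [0.4735, 0.1422, 0.0646]
tool_rot: [-1.784, -1.14, -1.312]
wrist_force: [-0.5, 1.1, -3.1]
finger_gap: 0.0267
grip_force: 59.8
```

Request:
{"name": "servo_tool", "arguments": {
  "series": [
    [-1,-0.001,0,0.0003,0,0,0],
    [-1,-0.001,0,0.0003,0,0,0],
    [-1,-0.001,0,0.0003,0,0,0],
    [-1,0,0,0,0,0,0],
    [-1,0,0,0,0,0,0]
  ]
}}

```text
clock: 18.15
eef_pos: [0.4735, 0.1423, 0.0619]
tool_rot: [-1.783, -1.139, -1.312]
wrist_force: [-0.3, -1.3, 2.7]
finger_gap: 0.0263
grip_force: 60.0
```

The foot has touched the plate. I check the placing numerically before release.

```bash
cat > foot.py <<'E'
import chk
from h import *
f=manip.grab_frame("side"); im=f["image"]
c=proj(f,[[*chk.bar,.01]])[0].astype(int); print("pred",c)
for r in range(c[1]-24,c[1]+14,2):
    w=np.where(im[r,c[0]-14:c[0]+15].max(1)<75)[0]+c[0]-14
    if len(w): print(r,w[0],w[-1],len(w))
# ring3 / ring2 outline via side ray for reference
print(im[c[1]-8:c[1]+16,c[0]].max(1).tolist())
E
python3 foot.py
```

```text
[0.47352792 0.14227341 0.06186417] [[0.125, 0.908, 0.4], [0.268, -0.419, 0.867], [0.955, -0.001, -0.296]] [-0.36  0.96  2.2   1.65  1.27 -1.6 ] [-0.3 -1.3  2.7]
bar [0.46963413 0.13382779]
d tool xy [-0.00064175  0.00085372 -0.00207266] down 1: [-0.95509926  0.00135557  0.2962829 ] dz 0.0001641661634479638
pred [363 285]
261 356 367 12
263 357 377 15
265 358 377 14
267 358 376 13
269 358 368 11
271 358 371 14
273 358 370 13
275 358 370 13
277 358 370 13
279 358 370 13
281 358 371 14
283 358 370 13
285 358 370 13
287 359 368 10
[66, 65, 68, 67, 71, 70, 65, 69, 67, 71, 68, 66, 82, 114, 131, 155, 170, 167, 165, 187, 237, 252, 251, 251]
```

Request:
{"name": "servo_tool", "arguments": {
  "series": [
    [0.05,0,0,0,0,0,0],
    [0.05,0,0,0,0,0,0],
    [0.05,0,0,0,0,0,0],
    [0.05,0,0,0,0,0,0],
    [0.05,0,0,-0.01,0,0,0],
    [0.05,0,0,-0.02,0,0,0],
    [0.05,0,0,-0.025,0,0,0],
    [0.05,0,0,-0.025,0,0,0],
    [0.05,0,0,-0.025,0,0,0],
    [0.05,0,0,0,0,0,0]
  ]
}}

```text
clock: 19.45
eef_pos: [0.4317, 0.0494, 0.093]
tool_rot: [-1.786, -1.139, -1.314]
wrist_force: [-0.7, -0.7, -0.0]
finger_gap: 0.0451
grip_force: 0.0
```

```bash
python3 - <<'E'
from h import *
s=manip.sense(); R,_=cv2.Rodrigues(s["tool_rot"]); print(s["eef_pos"],s["wrist_force"].round(1),s["finger_gap"],s["joint_pos"].round(2))
print("up",R.T@[0,0,1])
f=manip.grab_frame("side"); im=f["image"]
P=np.array([.4696,.1338]); c=proj(f,[[*P,.01],[*P,.11]]).astype(int); print(c)
for r in range(c[1,1]-4,c[0,1]+8,4):
    w=np.where(im[r,c[0,0]-14:c[0,0]+18].max(1)<75)[0]+c[0,0]-14
    if len(w): print(r,w[0],w[-1],len(w))
E
```

```text
[0.43169855 0.04941988 0.09303624] [-0.7 -0.7 -0. ] 0.04514691973567331 [-0.63  0.88  2.22  1.37  1.28 -1.53]
up [ 9.54697384e-01 -3.59540886e-04 -2.97578185e-01]
[[363 285]
 [365 237]]
237 361 370 10
241 360 372 13
245 360 371 12
249 359 372 14
253 359 372 14
257 359 371 13
261 359 371 12
265 358 371 14
269 359 370 11
273 359 370 10
277 358 370 10
281 358 370 10
285 358 370 8
```

The gauge stands upright at the mark. I'll raise and return the tool to vertical.

Request:
{"name": "servo_tool", "arguments": {
  "series": [
    [0.5,0.0255,0,-0.008,0,0,0],
    [0.5,0.0255,0,-0.008,0,0,0],
    [0.5,0.0255,0,-0.008,0,0,0],
    [0.5,0.0255,0,-0.008,0,0,0],
    [0.5,0.0255,0,-0.008,0,0,0],
    [0.5,0.0255,0,-0.008,0,0,0],
    [1,0,0,0,0,-0.181,0],
    [1,0,0,0,0,-0.181,0],
    [1,0,0,0,0,-0.181,0],
    [1,0,0,0,0,-0.181,0],
    [1,0,0,0,0,-0.181,0],
    [1,0,0,0,0,-0.181,0],
    [1,0,0,0,0,-0.181,0],
    [1,0,0,0,0,0,-0.176],
    [1,0,0,0,0,0,-0.176],
    [1,0,0,0,0,0,-0.176],
    [1,0,0,0,0,0,0],
    [1,0,0,0,0,0,0]
  ]
}}

```text
clock: 21.75
eef_pos: [0.4308, 0.0513, 0.2524]
tool_rot: [-2.11, -2.318, -0.014]
wrist_force: [0.0, 0.3, -0.6]
finger_gap: 0.0854
grip_force: 0.0
```

```bash
python3 - <<'E'
from h import *
s=manip.sense(); R,_=cv2.Rodrigues(s["tool_rot"]); print(s["eef_pos"],R.round(3).tolist(),s["joint_pos"].round(2))
print("d tool to knob",R.T@(np.array([.6357,.2257,.2])-s["eef_pos"]))
for n in ("scene","side"):
    f=manip.grab_frame(n); print(n,proj(f,[[.6357,.2257,.1415]]))
    im=f["image"].max(2)<60; u,v=proj(f,[[.6357,.2257,.1415]])[0].astype(int)
    y,x=np.nonzero(im[v-14:v+15,u-12:u+13]); print(x.mean()+u-12,y.mean()+v-14,len(x))
E
```

```text
[0.43078808 0.05126845 0.25238496] [[-0.094, 0.996, 0.001], [0.996, 0.094, 0.011], [0.011, 0.002, -1.0]] [ 0.08  0.11  2.01  0.01  1.02 -0.02]
d tool to knob [0.15390777 0.22024128 0.05445756]
scene [[336.7979489  184.39440715]]
336.07838983050846 182.37076271186442 472
side [[256.61291879 234.60662644]]
257.01142857142855 234.3542857142857 175
```

Request:
{"name": "servo_tool", "arguments": {
  "series": [
    [1,0.0192,0.0275,0,0,0,0],
    [1,0.0192,0.0275,0,0,0,0],
    [1,0.0192,0.0275,0,0,0,0],
    [1,0.0192,0.0275,0,0,0,0],
    [1,0.0192,0.0275,0,0,0,0],
    [1,0.0192,0.0275,0,0,0,0],
    [1,0.0192,0.0275,0,0,0,0],
    [1,0.0192,0.0275,0,0,0,0],
    [1,0,0,0.03,0,0,0],
    [1,0,0,0.03,0,0,0],
    [1,0,0,0.03,0,0,0],
    [1,0,0,0.03,0,0,0],
    [1,0,0,0,0,0,0],
    [-1,0,0,0,0,0,0],
    [-1,0,0,0,0,0,0],
    [-1,0,0,0,0,0,0],
    [-1,0,0,0,0,0,0],
    [-1,0,0,0,0,0,0],
    [-1,0,0,0,0,0,0],
    [-1,0,0,0,0,0,0]
  ],
  "force": 30
}}

```text
clock: 24.35
eef_pos: [0.6358, 0.2263, 0.136]
tool_rot: [-2.108, -2.321, -0.015]
wrist_force: [-2.6, 0.2, 5.6]
finger_gap: 0.0191
grip_force: 29.4
```

Request:
{"name": "servo_tool", "arguments": {
  "series": [
    [-1,0,-0.01,0,0,0,0],
    [-1,0,-0.02,0,0,0,0],
    [-1,0,-0.02,0,0,0,0],
    [-1,0,-0.02,0,0,0,0],
    [-1,0,-0.02,0,0,0,0],
    [-1,0,-0.02,0,0,0,0],
    [-1,0,-0.02,0,0,0,0],
    [-1,0,-0.02,0,0,0,0],
    [-1,0,-0.02,0,0,0,0],
    [-1,0,-0.015,0,0,0,0],
    [-1,0,-0.007,0,0,0,0],
    [-1,0,0,0,0,0,0],
    [-1,0,0,0,0,0,0]
  ]
}}

```text
clock: 25.98
eef_pos: [0.4449, 0.2083, 0.1359]
tool_rot: [-2.108, -2.322, -0.018]
wrist_force: [-1.0, 0.4, 13.2]
finger_gap: 0.0188
grip_force: 31.0
```

Request:
{"name": "servo_tool", "arguments": {
  "series": [
    [-1,0,-0.003,0,0,0,0],
    [-1,0,-0.003,0,0,0,0],
    [-1,0,0,0,0,0,0],
    [-1,0,0,0,0,0,0]
  ]
}}

```text
clock: 26.48
eef_pos: [0.4394, 0.2078, 0.1359]
tool_rot: [-2.108, -2.322, -0.02]
wrist_force: [-0.3, 0.2, 12.6]
finger_gap: 0.0188
grip_force: 31.0
```

Request:
{"name": "servo_tool", "arguments": {
  "series": [
    [-1,0,-0.003,0,0,0,0],
    [-1,0,-0.003,0,0,0,0],
    [-1,0,-0.003,0,0,0,0],
    [-1,0,0,0,0,0,0],
    [-1,0,0,0,0,0,0]
  ]
}}

```text
clock: 27.1
eef_pos: [0.4305, 0.2069, 0.1359]
tool_rot: [-2.109, -2.322, -0.02]
wrist_force: [0.2, 0.3, 12.7]
finger_gap: 0.0188
grip_force: 31.0
```

Request:
{"name": "servo_tool", "arguments": {
  "series": [
    [-1,0,-0.003,0,0,0,0],
    [-1,0,-0.003,0,0,0,0],
    [-1,0,-0.003,0,0,0,0],
    [-1,0,-0.003,0,0,0,0],
    [-1,0,0,0,0,0,0],
    [-1,0,0,0,0,0,0]
  ]
}}

```text
clock: 27.85
eef_pos: [0.4186, 0.2059, 0.1359]
tool_rot: [-2.109, -2.322, -0.02]
wrist_force: [0.0, 1.3, 13.3]
finger_gap: 0.0188
grip_force: 31.1
```

Request:
{"name": "servo_tool", "arguments": {
  "series": [
    [-1,0,-0.003,0,0,0,0],
    [-1,0,-0.003,0,0,0,0],
    [-1,0,0,0,0,0,0],
    [-1,0,0,0,0,0,0]
  ]
}}

```text
clock: 28.35
eef_pos: [0.4167, 0.2057, 0.136]
tool_rot: [-2.111, -2.326, -0.03]
wrist_force: [16.2, -2.9, -2.0]
finger_gap: 0.0191
grip_force: 30.4
```

It hits the hard stop, with total travel 0.220 m, so the guard is fully shut and was fully open before. I'll relieve the load, release and retreat.

Request:
{"name": "servo_tool", "arguments": {
  "series": [
    [-1,0,0.003,0,0,0,0],
    [-1,0,0,0,0,0,0],
    [1,0,0,0,0,0,0],
    [1,0,0,0,0,0,0],
    [1,0,0,0,0,0,0],
    [1,0,0,0,0,0,0],
    [1,0,0,-0.02,0,0,0],
    [1,0,0,-0.04,0,0,0],
    [1,0,0,-0.04,0,0,0],
    [1,0,0,-0.02,0,0,0],
    [1,0,0,0,0,0,0],
    [1,0,0,0,0,0,0]
  ]
}}

```text
clock: 29.85
eef_pos: [0.4139, 0.2033, 0.2534]
tool_rot: [-2.107, -2.321, -0.012]
wrist_force: [-0.3, -1.1, 0.3]
finger_gap: 0.0851
grip_force: 0.0
```

```bash
python3 - <<'E'
from h import *
import pickle
s=manip.sense(); print(s["eef_pos"],s["wrist_force"].round(1),s["finger_gap"])
w=manip.grab_frame("wrist"); im=w["image"].max(2)
u,v=proj(w,[[.4167,.206,.16]])[0].astype(int); y,x=np.nonzero(im[v-25:v+20,u-30:u+30]<70); print("knob pred",u,v,"cols",x.min()+u-30,x.max()+u-30)
f=manip.grab_frame("side"); g=pickle.load(open("side0.pkl","rb"))
for n,P in [("g1",(.393,.1275)),("tip",(.4696,.1338)),("g3",(.541,.142)),("g4",(.615,.145))]:
    a=proj(f,[[*P,.1],[*P,.03]]).astype(int)
    for (u,v) in a:
        o=[(lambda q:(round(q.mean()+u-12,1),len(q)) if len(q) else None)(np.where(k["image"][v,u-12:u+13].max(1)<90)[0]) for k in (g,f)]; print(n,v,o)
E
```

```text
[0.41385088 0.20328626 0.25337443] [-0.3 -1.1  0.3] 0.0851266767969456
knob pred 322 245 cols 292 351
g1 245 [(np.float64(411.0), 13), (np.float64(411.0), 13)]
g1 279 [(np.float64(407.5), 14), (np.float64(407.5), 14)]
tip 242 [(np.float64(374.5), 6), (np.float64(366.0), 13)]
tip 276 [None, None]
g3 239 [(np.float64(324.0), 13), (np.float64(324.0), 13)]
g3 273 [None, None]
g4 235 [(np.float64(284.0), 13), (np.float64(284.0), 13)]
g4 269 [(np.float64(285.5), 14), (np.float64(285.0), 13)]
```

```bash
python3 -c "
from bench import manip
print(manip.close_job())"
```

```text
the job is handed in; nothing more can be done
None
```

The job is handed in, verdict not shown: the guard was slid fully open, the tipped gauge stood right way up on the second ring mark, and the guard pulled back to its shut stop; the other three gauges measured unmoved, and I did not re-measure the pinion and ring at the end.

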